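# Load a carton under the sprung roller of a label jig

## Robot

A 6-joint arm with a two-finger parallel gripper is mounted at the origin on the work surface; the furniture and walls round the work are solid. World frame = base frame: x ahead of the robot, y to its left, z up, the work surface at z = 0. Lengths are in m, angles in rad, forces in N, time in s.
With the tool pointing down it reaches from about 0.35 to 0.875 m from the base axis. Payload 15.5 kg.
Tool frame: the origin (TCP) lies at the very end of the fingers, on their centre line; the grasp point (between the pads) lies hold_point_z behind it (hold_point_z is the distance from the TCP to the grasp point, in m); y points along the fingers, z is the direction in which the jaws open and shut, and the axes are right-handed (so a half turn about y gives the same grasp; the last joint's range is limited). The gripper opens to 85 mm and grips with 20 to 120 N. Pads are 22 mm wide; open, the fingers measure 114 mm over their backs; the gripper's body (76 mm by 85 mm) begins 54 mm behind the grasp point. The pads swing forward as they close: fully open they stand 13 mm farther back than shut.
Start: joints at [1.218, 0.494, 1.345, -0, 1.302, -0.096], TCP at [0.159, 0.605, 0.231] pointing down, gripper open.
Joint ranges: [-2.91, 2.91], [-0.82, 2.16], [0.22, 2.67], [-1.22, 4.37], [0.12, 2.79], [-3.08, 3.08]. Speed limits (rad/s): [1.89, 1.89, 2.57, 3.01, 3.01, 3.01].

## Interface

Orientations are given as a rotation vector (axis times angle).
In Python, from rig import state, get_image, camera_params, close_job, hold_point_z gives the robot as it stands.
- The arm moves only by the tool servo_tool, never from a script. Its argument "rows" is one flat list of numbers, 5 for each row, row after row: the finger opening in cm, from 0 to 8.54, then the shift along the tool's x, y, z in cm, then the turn about the tool's y in degrees. In form: [fingers, x, y, z, roll, fingers, x, y, z, roll, ...]. A call has 1 to 8 rows; each row is the pose to reach, as a shift and turn from the pose commanded when the call began, along the tool's axes at that moment; what a row does not reach only later rows make up. A row lasts 1/12 s, in which the tool goes at most 41.7 mm and 7.16 degrees, less where a joint would pass 70% of its speed; a pose out of reach is approached as far as the arm can. A call with a gripper value outside its range is refused whole. The fingers move at their own pace and stop on an object; "force" is the grip in N (left out, the last holds). Time passes only in rows, so rows that repeat a pose let the fingers close. It gives the time, the measured TCP pose, the force and the opening at its end, in the units of the state.
- state(): the state, without advancing time (a new reading comes with each control period).
- get_image(name): name is "scene" or "top"; returns (picture, depth): 384x512x3 uint8, red, green, blue; 384x512 float32, m along the optical axis (not along the pixel's ray), 0 where there is no reading.
- camera_params(name): a dict with "fx", "fy", "cx", "cy" (pixels), "eye" and "rotation" of the camera in the world. Camera axes: x right, y up, looking along -z (the intrinsics and any distortion apply to the point x, -y, -z); pixel columns grow to the right and rows downward; lengths in m; the calibration is good to about 2 mm. A picture is of the moment at which its call begins. camera_params takes no time and is no camera call.
- close_job(): hands the job in, once; it reports no verdict.
The state is a dict: "time": time; "joints": joint angles; "dq": joint speeds; "joint_torque": joint torques, N m; "tool_pos": TCP position; "orientation": TCP orientation; "contact_force": force on the tool from outside, world axes, zero at the start; "wrist_torque": the same for the moment, N m; "opening": finger opening in m.
Only numpy, scipy, OpenCV 4.12 (cv2) and the standard library are available. Lean on these libraries where they do the work, as an engineer would, in place of code of your own. Each camera call takes 0.05 s, during which the arm holds its last target. There are 200 camera calls.

## Task

Clamp the loose blue-and-white carton in the grey label jig: push the orange wedge under the sprung roller arm in its own narrow lane so that it props the arm open, then slide the carton lengthwise along the wide lane beneath the raised roller until its end is home against the stop. Then draw the wedge right out again so that the roller comes down and holds the carton, and leave the wedge standing on the board, clear in front of the jig. Do not disturb the bottles, the cup or the green carton standing round about.

Things in the scene. Friction and masses are not known exactly. Their poses are not given: they have to be found in the camera images.
- jig: Grey hold-down jig fixed to a wooden work board whose top is 36 mm above the desk (z = 0.036; all the objects stand on it). Origin on the board, under the lowered roller. x from the open loading side to the closed rear, y left as seen from the loading side, z up. Jig 200 x 170 mm. Two lanes, floored by the board, run along x between rails 14 mm high from x = -55 mm (rounded or flared entries from -75 mm); parts go in along +x.
- carton_stop (a point): Foot of the stop face that ends the wide carton lane: at x = +45 mm, y = -40 mm in the jig's frame, on the board; axes as the jig's. The lane is 68 mm wide, centred on this point.
- wedge_stop (a point): Foot of the stop face that ends the narrow wedge lane: at x = +87 mm, y = +45 mm in the jig's frame, on the board; axes as the jig's. The lane is 36 mm wide, centred on this point.
- press_arm (a joint): Angle of the sprung arm, rad: 0 down (roller underside 8 mm above the board: it blocks the carton), growing as the roller rises, at most 0.6. About 0.13 with the roller on the 21 mm carton, 0.23 on the wedge's 32 mm flat top. Its spring presses down with about 4 to 6 N. Hinge along the jig's y at its x = 100, z = 55 mm; propped, its top is under 75 mm above the board.
- roller_mid (a point): Middle of the black freely turning roller at the front of the aluminium arm: 18 mm in diameter, 118 mm long along the jig's y, spanning both lanes; at the jig's x = 0 with the arm down, x = -6 mm with it propped on the wedge.
- wedge_grip (a point): Grasping point on the black upright fin at the rear of the loose orange wedge, 55 mm above its underside. x to the thin tip, z up. Fin: 30 mm along x, 14 mm wide (y), 32 to 73 mm high. Wedge 150 x 30 mm, 0.12 kg: tip (3 mm thick) 133 mm ahead of this point, rear end 17 mm behind; the ramp from the tip reaches the flat top (32 mm high) 68 mm ahead of this point.
- wedge_tip (a point): Middle of the wedge's thin front edge, on its underside; axes as the wedge's. With the tip near the wedge stop the roller stands on the flat top, and the wedge stays when let go. Pushing it in takes about 5 to 10 N.
- carton_center (a point): Centre of the loose blue-and-white carton to be clamped, 62 x 112 x 21 mm, 0.08 kg, lying flat. x along its 62 mm width, y along its 112 mm length (either end may go first), z up; the underside is 10.5 mm below this point.
- spray: White spray bottle with a green band, 43 mm across, 129 mm tall, standing loose; origin at the centre of its underside. Leave it alone.
- cup: Specimen cup with an orange-red lid, 66 mm across, 75 mm tall, standing loose; origin at the centre of its underside. Leave it alone.
- iodine: Brown bottle with a yellow cap, 37 mm across, 84 mm tall, standing loose; origin at the centre of its underside. Leave it alone.
- kit_green: Green-and-white carton, 62 x 112 x 21 mm, lying loose; origin at the centre of its underside. Leave it alone.
Not all that is in view belongs to the job. Of the things shaped like the part that bears wedge_grip, the orange one is meant. What is shaped like the part that bears carton_center but yellow is not meant.

How it is judged:
On the way, in this order (a step that is already met when the one before it is completed fails the run):
1. the wedge stands in its lane under the roller and props the arm open (angle over 0.19), the carton not yet under the roller (value of joint press_arm above 0.19 rad and x of wedge_grip in the frame of jig between -0.085 and -0.03 m and y of wedge_grip in the frame of jig between 0.03 and 0.06 m and angle between wedge_grip's own z axis and vertical below 0.1 rad and height (world z) of wedge_grip below 0.099 m and x of carton_center in the frame of jig below -0.06 m), for 0.3 s.
2. the carton lies in its lane within 9 mm of the stop while the wedge still props the arm open (value of joint press_arm above 0.19 rad and x of wedge_grip in the frame of jig between -0.085 and -0.03 m and y of wedge_grip in the frame of jig between 0.03 and 0.06 m and angle between wedge_grip's own z axis and vertical below 0.1 rad and height (world z) of wedge_grip below 0.099 m and x of carton_center in the frame of jig above -0.02 m and y of carton_center in the frame of jig between -0.049 and -0.031 m and height (world z) of carton_center between 0.042 and 0.051 m and angle between the y axis of carton_center and the x axis of jig, either way round below 0.09 rad and angle between carton_center's own z axis and vertical below 0.06 rad), for 0.2 s.
At the end, for the whole second after the job is handed in: Carton flat in its lane, within 9 mm of the stop, 9 mm of the lane's centre line and 5 degrees of straight; the roller rests on it (arm angle 0.10 to 0.155); the wedge upright on the board before the jig, its tip 20 mm or more in front of the roller, its grip within 0.4 m (x of carton_center in the frame of jig above -0.02 m and y of carton_center in the frame of jig between -0.049 and -0.031 m and height (world z) of carton_center between 0.042 and 0.051 m and angle between the y axis of carton_center and the x axis of jig, either way round below 0.09 rad and angle between carton_center's own z axis and vertical below 0.06 rad and value of joint press_arm between 0.1 and 0.155 rad and velocity of joint press_arm below 0.05 rad/s and x of wedge_grip in the frame of jig between -0.4 and -0.153 m and angle between wedge_grip's own z axis and vertical below 0.1 rad and height (world z) of wedge_grip between 0.081 and 0.099 m); the robot touches nothing.
It fails at once if the spray bottle is shifted by more than 25 mm or tipped (distance of spray from where it was at the start of the episode above 0.025 m or angle between spray's own z axis and vertical above 0.4 rad).
It fails at once if the specimen cup is shifted by more than 25 mm or tipped (distance of cup from where it was at the start of the episode above 0.025 m or angle between cup's own z axis and vertical above 0.4 rad).
It fails at once if the brown bottle is shifted by more than 25 mm or tipped (distance of iodine from where it was at the start of the episode above 0.025 m or angle between iodine's own z axis and vertical above 0.4 rad).
It fails at once if the green carton is shifted by more than 25 mm or tipped (distance of kit_green from where it was at the start of the episode above 0.025 m or angle between kit_green's own z axis and vertical above 0.4 rad).
It also fails if it takes over 72 s, if anything falls off the work surface, if the arm or the gripper's body presses on something with over 40 N, if the wrist force passes 120 N, or if a joint passes its speed limit or range.

## Working session

There is one attempt and no reset: what is moved stays moved. The work goes in short steps, Python scripts to look and compute and a tool call to move; the robot and the scene stay as the last step left them, time stands still between calls to the robot, and variables do not carry over. Pictures are saved under pics/ and viewed, about 8 in all and at most 12, crops included, and the job is handed in when it is done.

Besides the shell and the picture viewer there is one more tool, called after "Request:" as name(argument=value, ...) on one line, values as JSON. servo_tool: Moves the arm, as the interface text tells. Its arguments: {"type":"object","properties":{"rows":{"type":"array","items":{"type":"number"}},"force":{"type":"number"}},"required":["rows"]}

```bash
mkdir -p pics; ls; python3 - <<'E'
from rig import *
import cv2,numpy as np
print(state(),hold_point_z)
for n in("scene","top"):
    im,d=get_image(n); np.savez(f"{n}0.npz",im=im,d=d); cv2.imwrite(f"pics/{n}0.png",im[:,:,::-1]); print(n,camera_params(n))
E
```

```text
pics
{'time': 0.0, 'joints': array([ 1.21850422e+00,  4.94155581e-01,  1.34614444e+00, -2.70988305e-05,
        1.30251177e+00, -9.54965283e-02]), 'dq': array([-4.40178874e-04,  1.36059181e-03, -5.45221597e-04,  1.54778322e-03,
        4.55674838e-05, -1.31736556e-04]), 'joint_torque': array([ 2.98762876e-03, -8.82145286e+01, -3.83905935e+01,  6.56030170e-05,
        9.55208496e-03, -2.33945156e-05]), 'tool_pos': array([0.15861371, 0.6041546 , 0.23071291]), 'orientation': array([-1.56257599,  0.20180708, -0.20142097]), 'contact_force': array([ 0.92370312,  0.15447508, -0.28924455]), 'wrist_torque': array([ 0.00095148, -0.00181512, -0.04983473]), 'opening': 0.085142508487825} 0.0187
scene {'fx': 375.04963355033397, 'fy': 375.04963355033397, 'cx': 255.96071546315707, 'cy': 190.84284620025304, 'eye': array([-0.13739283, -0.65287228,  0.73349878]), 'rotation': array([ 0.89029801, -0.38045482, -0.70135868])}
top {'fx': 395.05996489483374, 'fy': 395.05996489483374, 'cx': 257.4898732127673, 'cy': 197.86931794305775, 'eye': array([0.39127972, 0.01704536, 1.31402446]), 'rotation': array([ 0.0637152 , -0.0846639 , -1.57281632])}
```

View pics/scene0.png

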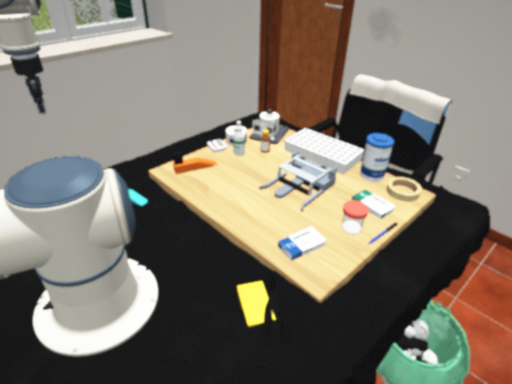

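View pics/top0.png

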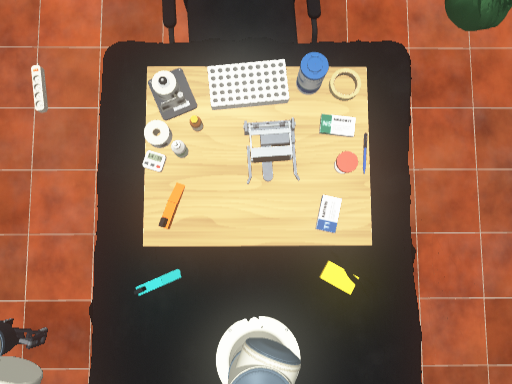

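The scene view shows everything standing; in the top view the jig opens towards the robot (roller about (270,153)). The orange wedge is at (172,205) with its fin at (163,222). The blue-white carton is at (329,213), and the cyan and yellow things are decoys.

```bash
cat > h.py <<'E'
from rig import *
import cv2,numpy as np
from scipy.spatial.transform import Rotation as R
def cam(n):
    c=camera_params(n); return c,R.from_rotvec(c["rotation"]).as_matrix()
def ray(n,uv,z):
    c,M=cam(n); uv=np.atleast_2d(uv).astype(float)
    d=np.c_[(uv[:,0]-c["cx"])/c["fx"],-(uv[:,1]-c["cy"])/c["fy"],-np.ones(len(uv))]@M.T
    return c["eye"]+d*((z-c["eye"][2])/d[:,2])[:,None]
def cloud(n,d):
    c,M=cam(n); v,u=np.mgrid[:384,:512]
    p=np.stack([(u-c["cx"])/c["fx"]*d,-(v-c["cy"])/c["fy"]*d,-d],-1)
    return p@M.T+c["eye"]
def mask(im,lo,hi):
    return cv2.inRange(cv2.cvtColor(np.ascontiguousarray(im),cv2.COLOR_RGB2HSV),lo,hi)
def rect(m,n,z):
    """min-area rectangle of mask's pixels projected on plane z: centre, long axis angle, sizes"""
    cs=cv2.findContours(m,cv2.RETR_EXTERNAL,cv2.CHAIN_APPROX_NONE)[0]
    c=max(cs,key=cv2.contourArea)[:,0]
    p=ray(n,c,z)[:,:2]
    b=cv2.boxPoints(cv2.minAreaRect((p*1000).astype(np.float32)))/1000
    e=[b[1]-b[0],b[2]-b[1]]; e.sort(key=np.linalg.norm)
    return b.mean(0),np.degrees(np.arctan2(e[1][1],e[1][0])),[np.linalg.norm(x) for x in e]
E
python3 - <<'E'
from h import *
np.set_printoptions(precision=4,suppress=True)
T=np.load("top0.npz");S=np.load("scene0.npz")
P=cloud("top",T["d"]); 
im=T["im"].copy()
print("board z",np.median(P[225:240,200:300,2]))
m=mask(im,(5,170,120),(16,255,255)); m[:,:150]=0;m[:,200:]=0;m[:170]=0
print("wedge top",rect(m,"top",.05))
q=P[m>0]; print(q[:,2].min(),q[:,2].max())
# carton: height mask
h=((P[:,:,2]>.05)&(P[:,:,2]<.065)).astype(np.uint8)*255
c=h.copy(); c[:,:300]=0;c[:,355:]=0;c[:185]=0;c[245:]=0
print("carton",rect(c,"top",.057),cv2.countNonZero(c))
f=((P[:,:,2]>.085)&(P[:,:,2]<.12)).astype(np.uint8)*255
g=f.copy(); g[:,:150]=0;g[:,200:]=0;g[:190]=0;g[245:]=0
print("fin",rect(g,"top",.109),cv2.countNonZero(g))
j=f.copy(); j[:,:235]=0;j[:,310:]=0;j[:105]=0;j[195:]=0
# jig rails z ~ .05
r=((P[:,:,2]>.044)&(P[:,:,2]<.2)).astype(np.uint8)*255
r[:,:235]=0;r[:,310:]=0;r[:112]=0;r[195:]=0
print("jig",rect(r,"top",.05))
crop=cv2.resize(im[100:260,140:380],None,fx=3.3,fy=3.3,interpolation=cv2.INTER_CUBIC)
cv2.imwrite("pics/crop1.png",crop[:,:,::-1])
Z=np.clip((P[112:190,238:306,2]-.036)*1000,-9,99).astype(int)[::3,::2]
for row in Z: print(' '.join(f"{a:2d}" for a in row))
for n,u,w in(("A",(340,380),(105,190)),):pass
for nm,(u0,u1,v0,v1) in dict(cup=(330,365,145,178),spray=(168,190,135,160),iod=(188,205,112,132)).items():
    s=P[v0:v1,u0:u1].reshape(-1,3); s=s[(s[:,2]>.06)&(s[:,2]<.3)]; print(nm,np.median(s,0),s.max(0))
E
```

```text
board z 0.03701611760349577
wedge top (array([0.4323, 0.2803], dtype=float32), np.float32(-17.560104), [np.float32(0.005050716), np.float32(0.036977444)])
0.04231959475329106 0.10602107513848669
carton (array([ 0.4612, -0.2266], dtype=float32), np.float32(-12.348436), [np.float32(0.0633804), np.float32(0.11222505)]) 695
fin (array([0.4348, 0.2899], dtype=float32), np.float32(-20.819534), [np.float32(0.017577227), np.float32(0.02960832)]) 58
jig (array([ 0.6684, -0.0443], dtype=float32), np.float32(3.737344), [np.float32(0.17159957), np.float32(0.20811948)])
 0  0  0  0  0 -2  4  3  0  0  0  1  2 -4  1 -1  3  0  3 -1  2  0  1  4  3  0 -3  2  0 -3  5 -4  1 -1
 3  0 -1  0  0 -4  0  0  1 -1  1  0  0  3  2  1  0  0  0  0 -2  0 -1 -1  0  2  2  1 -2  4 -5  0  0  0
-5  0 -3  2  0 -6  1  4 -1  1  2  0  0 -3  7  0  0  0  0  2 -1  0  2  0  3  1 -1 70  1  5 -1 -3 -2  0
 1  5 -2 70 68 -1  2  0  0 -4 -2  2 35 37 34 33 32 35 35 34 39 35 36 38 36 64 34 68 65  0  0  1  0 -3
 1  0 -2 66 64 39 60 36 66 62 59 57 59 62 56 57 57 57 54 60 56 56 61 58 55 61 60 70 67 -1  0 -1  1 -1
 0  0  4 58 70 57 62 56 62
[... 1573 characters left out ...]
 6  0  5  1  2 10 17  0  4  0  3
 0  4  6  3  1 -3 17  6  3  0  3 -1 -3 16 19 17 16 11  0  0  1  0 -3 -2  1  2  0 -1 -1 16  0  2 -2  1
-1  3  0  1  0 17 13 -2 -3 -2 -1  1 -1 18 17 13 14 -2  2 -2  0  5  3  0 -4 -2  2 -2 -2  3 14  7  1 -2
 1  0  4 -1  3 18 -2  5  0  1  2  1  2 -2  0  1 -3  5  5  2  2 -1  0  2 -1  1  0  2  2  2  2  0 -2  2
 2  0 -2  3 -1  1  3  1  4 -1 -2 -1  0  1 -4  2  4 -1  0  0  2 -3  0  2 -3 -1  0  2 -2  5  1  0  2  3
 2  2 -1 -1  2  1  0  1  0  4  0  1  0  1  1  0  3  0  0  4  0 -3 -2  1  4 -3  5  0  1  1  0  4 -2  0
cup [ 0.6179 -0.274   0.1113] [ 0.6508 -0.2431  0.1181]
spray [0.6596 0.2415 0.1178] [0.7134 0.2874 0.1705]
iod [0.745  0.1932 0.0979] [0.7671 0.2129 0.1268]
```

View pics/crop1.png

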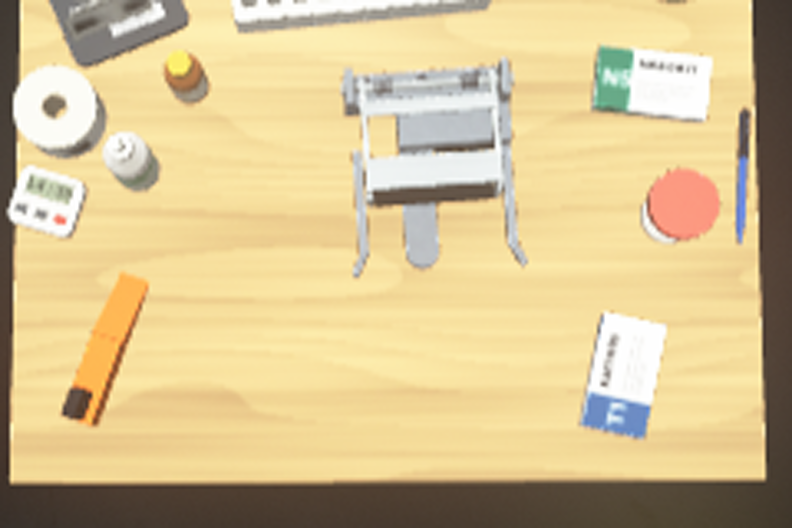

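```bash
python3 - <<'E'
from h import *
np.set_printoptions(precision=4,suppress=True)
T=np.load("top0.npz");S=np.load("scene0.npz"); im=T["im"]; P=cloud("top",T["d"])
hsv=cv2.cvtColor(np.ascontiguousarray(im),cv2.COLOR_RGB2HSV)
# wedge: saturated orange vs wood
print("wood hsv",hsv[235,250],"orange",hsv[205,172],hsv[190,179],"grey",hsv[172,267])
m=((hsv[...,0]<18)&(hsv[...,1]>170)).astype(np.uint8)*255; m[:,:150]=0;m[:,200:]=0;m[:175]=0;m[240:]=0
m=cv2.morphologyEx(m,cv2.MORPH_OPEN,np.ones((2,2)))
print("orange rect",rect(m,"top",.06),cv2.countNonZero(m))
wedge=((P[...,2]>.046)&(P[...,2]<.13)).astype(np.uint8)*255; wedge[:,:155]=0;wedge[:,190:]=0;wedge[:180]=0;wedge[235:]=0
print("wedge h",rect(wedge,"top",.06))
# dark fin
f=((hsv[...,2]<90)).astype(np.uint8)*255; f[:,:155]=0;f[:,190:]=0;f[:200]=0;f[235:]=0
print("fin dark",rect(f,"top",.109),cv2.countNonZero(f))
# jig grey
g=((hsv[...,1]<70)).astype(np.uint8)*255
def line(u0,u1,v0,v1,z,nm):
    c=[];
    for v in range(v0,v1):
        w=np.clip(110-hsv[v,u0:u1,1].astype(float),0,None); 
        if w.sum()>60: c.append((np.average(np.arange(u0,u1),weights=w),v,(w>30).sum()))
    c=np.array(c); p=ray("top",c[:,:2],z); k=np.polyfit(p[:,0],p[:,1],1)
    print(nm,"slope deg",np.degrees(np.arctan(k[0])),"y at x=.62",np.polyval(k,.62),"res",np.std(p[:,1]-np.polyval(k,p[:,0])),"x",p[[0,-1],0],"wpx",c[:,2])
line(259,277,164,180,.05,"divider"); line(244,256,150,171,.05,"left rail"); line(288,303,158,172,.05,"right rail")
s=state(); M=R.from_rotvec(s["orientation"]).as_matrix(); print(M)
print("saturation rows, divider tip"); print(hsv[174:186,262:273,1])
print(hsv[150:186,246:254,1])
print(hsv[155:184:2,290:304,1])
E
```

```text
wood hsv [ 22  97 244] orange [ 18 171 255] [ 17 169 255] grey [103   9 195]
orange rect (array([0.4949, 0.2683], dtype=float32), np.float32(71.409), [np.float32(0.0050064353), np.float32(0.0141486265)]) 20
wedge h (array([0.4841, 0.2743], dtype=float32), np.float32(-20.260887), [np.float32(0.035521023), np.float32(0.13849583)])
fin dark (array([0.4259, 0.2852], dtype=float32), np.float32(-25.71729), [np.float32(0.005462814), np.float32(0.012127559)]) 12
divider slope deg 3.1755206633404476 y at x=.62 -0.03094489838352498 res 0.00039323529355730046 x [0.6212 0.5721] wpx [10. 11. 11. 11. 11. 11. 11. 10. 10. 10. 10. 10. 10. 10. 10.  8.]
left rail slope deg -5.9534011642259275 y at x=.62 0.025342602211895923 res 0.0010727043829063378 x [0.6673 0.6016] wpx [9. 9. 9. 8. 9. 9. 9. 9. 9. 9. 8. 6. 4. 3. 3. 3. 3. 3. 3. 4. 4.]
right rail slope deg 5.168151327725209 y at x=.62 -0.12064253394987243 res 0.0008938482190332279 x [0.6408 0.5981] wpx [8. 7. 3. 3. 3. 3. 4. 4. 4. 4. 4. 3. 3. 3.]
[[ 0.9672 -0.0004  0.254 ]
 [-0.254  -0.001   0.9672]
 [-0.0001 -1.     -0.0011]]
saturation rows, divider ti
[... 2013 characters left out ...]
3  91  10  10  10 102  93  93  93  92  93  92  93]
 [ 93  93  94   4  11  11  86  95  96  96  96  95  95  95]
 [ 98  99  98   7  11  10  66  97  97  97  97  96  95  94]
 [ 94  94  93  47  10   9  39  93  92  92  93  92  92  91]
 [ 95  96  96  80  10  11  27  94  94  94  94  94  93  94]
 [ 94  92  93  81  10  10   7  94  94  93  93  93  93  92]
 [ 91  91  91  91   9  10   9 105  89  89  90  89  89  88]
 [ 90  91  91  91  94   0   7  20  77  91  90  91  91  91]
 [ 87  88  88  87  88  93  16   7   5  75  88  89  88  88]
 [ 86  87  87  86  86  86  91  63   9  25  86  86  86  86]
 [ 86  87  86  86  87  86  86  86  92  86  85  85  85  85]
 [ 93  92  91  90  90  91  90  91  90  91  90  90  89  90]]
```

```bash
python3 - <<'E'
from h import *
np.set_printoptions(precision=4,suppress=True)
T=np.load("top0.npz"); im=T["im"]; P=cloud("top",T["d"])
hsv=cv2.cvtColor(np.ascontiguousarray(im),cv2.COLOR_RGB2HSV); Sx=hsv[...,1].astype(float)
def edge(u0,u1,v0,v1,first,z,nm):
    pts=[]
    for v in range(v0,v1):
        r=Sx[v,u0:u1]; k=np.flatnonzero((r[:-1]>52)!=(r[1:]>52))
        if len(k)==0: continue
        i=k[0] if first else k[-1]; pts.append((u0+i+(r[i]-52)/(r[i]-r[i+1]),v))
    p=ray("top",pts,z); k=np.polyfit(p[:,0],p[:,1],1)
    print(nm,"deg %.2f y(.62) %.4f res %.4f n %d x %.3f %.3f"%(np.degrees(np.arctan(k[0])),np.polyval(k,.62),np.std(p[:,1]-np.polyval(k,p[:,0])),len(pts),p[0,0],p[-1,0]))
for z in(.05,):
 edge(246,253,163,176,True,z,"left outer"); edge(246,253,163,176,False,z,"left inner")
 edge(290,300,160,173,True,z,"right inner"); edge(290,300,160,173,False,z,"right outer")
 edge(257,268,165,177,True,z,"div left"); edge(266,279,164,176,False,z,"div right")
for uv in [(267.5,180.9),(247.8,183.5),(298.3,180.7)]: print("tips",ray("top",uv,.05))
# wedge outline
m=((hsv[...,0]<20)&(hsv[...,1]>138)).astype(np.uint8)*255; m[:,:150]=0;m[:,200:]=0;m[:175]=0;m[240:]=0
print("orange",rect(m,"top",.055),cv2.countNonZero(m))
f=((hsv[...,2]<130)).astype(np.uint8)*255; f[:,:155]=0;f[:,190:]=0;f[:200]=0;f[235:]=0
vv,uu=np.nonzero(f); print("fin px",uu.min(),uu.max(),vv.min(),vv.max(),rect(f,"top",.109),ray("top",(uu.mean(),vv.mean()),.109),len(uu))
vv,uu=np.nonzero(m); r=vv<vv.min()+2; print("tip px",uu[r].mean(),vv.min(),ray("top",(uu[r].mean(),vv.min()-.5),.038))
# scene view wedge & fin
S=np.load("scene0.npz"); h2=cv2.cvtColor(np.ascontiguousarray(S["im"]),cv2.COLOR_RGB2HSV); Q=cloud("scene",S["d"])
m2=((h2[...,0]<16)&(h2[...,1]>180)&(h2[...,2]>120)).astype(np.uint8)*255; m2[:,:160]=0;m2[:,225:]=0;m2[:140]=0;m2[180:]=0
q=Q[m2>0]; print("scene wedge",len(q),q.min(0),q.max(0))
c2=cv2.resize(S["im"][130:260,160:410],None,fx=3.2,fy=3.2,interpolation=cv2.INTER_CUBIC); cv2.imwrite("pics/crop2.png",c2[:,:,::-1])
E
```

```text
left outer deg 5.63 y(.62) 0.0321 res 0.0004 n 13 x 0.625 0.585
left inner deg 4.03 y(.62) 0.0225 res 0.0005 n 13 x 0.625 0.585
right inner deg 5.15 y(.62) -0.1147 res 0.0005 n 13 x 0.634 0.595
right outer deg 5.51 y(.62) -0.1248 res 0.0004 n 13 x 0.634 0.595
div left deg 5.11 y(.62) -0.0139 res 0.0005 n 12 x 0.618 0.582
div right deg 5.04 y(.62) -0.0465 res 0.0005 n 12 x 0.621 0.585
tips [[ 0.5659 -0.0326  0.05  ]]
tips [[0.5576 0.031  0.05  ]]
tips [[ 0.5664 -0.1322  0.05  ]]
orange (array([0.4879, 0.2739], dtype=float32), np.float32(-19.478682), [np.float32(0.0361495), np.float32(0.14767422)]) 448
fin px 159 167 218 226 (array([0.4327, 0.2883], dtype=float32), np.float32(-20.824646), [np.float32(0.01983077), np.float32(0.026786616)]) [[0.4327 0.2883 0.109 ]] 59
tip px 178.0 183 [[0.5629 0.2578 0.038 ]]
scene wedge 293 [-0.1374 -0.6529  0.0384] [0.5469 0.296  0.7335]
```

```bash
python3 - <<'E'
from h import *
np.set_printoptions(precision=4,suppress=True)
for n in("top","scene"):
    T=np.load(n+"0.npz"); P=cloud(n,T["d"]).reshape(-1,3)
    P=P[(P[:,0]>.38)&(P[:,0]<.6)&(P[:,1]>.22)&(P[:,1]<.33)]
    a=P[(P[:,2]>.045)&(P[:,2]<.12)]
    b=cv2.minAreaRect((a[:,:2]*1000).astype(np.float32)); print(n,len(a),b)
    for lo,hi in((.045,.058),(.058,.066),(.066,.074),(.1,.115)):
        s=P[(P[:,2]>lo)&(P[:,2]<hi)]; print(lo,len(s),np.median(s,0),cv2.minAreaRect((s[:,:2]*1000).astype(np.float32)))
    l=cv2.fitLine(a[:,:2].astype(np.float32),cv2.DIST_L2,0,.001,.001).ravel(); print("line",l,np.degrees(np.arctan2(l[1],l[0])))
E
```

```text
top 467 ((510.36285400390625, 272.92913818359375), (186.8896026611328, 73.86067962646484), 6.452541828155518)
0.045 113 [0.5306 0.2607 0.0512] ((513.6188354492188, 268.43365478515625), (186.86277770996094, 68.36408233642578), 11.179316520690918)
0.058 90 [0.5067 0.2676 0.063 ] ((476.0083312988281, 276.0877990722656), (28.407955169677734, 113.74397277832031), 72.3061752319336)
0.066 194 [0.4716 0.279  0.0693] ((464.7200927734375, 281.471435546875), (30.21238136291504, 95.97944641113281), 70.65423583984375)
0.1 50 [0.4341 0.2909 0.1089] ((434.8845520019531, 292.25341796875), (13.825494766235352, 28.446672439575195), 73.7662353515625)
line [ 0.968  -0.2511  0.4817  0.2739] -14.5434885
scene 455 ((507.8588562011719, 278.5798034667969), (188.156982421875, 81.38790893554688), 4.01608943939209)
0.045 149 [0.4822 0.2659 0.0508] ((508.7779235839844, 276.8221130371094), (188.80810546875, 79.38121032714844), 5.739415645599365)
0.058 82 [0.4717 0.2705 0.0619] ((467.2742919921875, 275.1139221191406), (36.448734283447266, 109.9144515991211), 79.52627563476562)
0.066 120 [0.465  0.2818 0.0682] ((462.62164306640625, 283.7989807128906), (33.86404800415039, 95.51091003417969), 70.65730285644531)
0.1 40 [0.4304 0.2907 0.1069] ((432.75860595703125, 293.43402099609375), (18.6207275390625, 29.199560165405273), 65.3973617553711)
line [ 0.9684 -0.2493  0.4638  0.2769] -14.43779
```

View pics/crop2.png

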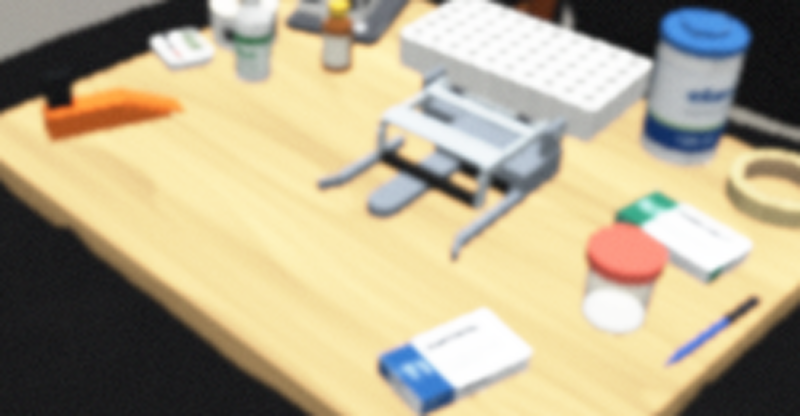

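The scene crop confirms the wedge on the left (fin at the rear), the jig facing the robot with its roller down, and the carton in front on the right. Moving above the wedge fin now.

Request:
servo_tool(rows=[8.5, 4, 0.5, -2.7, 0.5, 8.5, 8, 1, -5.4, 1, 8.5, 12, 1.5, -8, 1.5, 8.5, 15, 2, -10.1, 2, 8.5, 18, 3, -12.1, 2.5, 8.5, 21, 4, -14.1, 3, 8.5, 24, 5, -16.1, 3.5, 8.5, 27, 6, -18.1, 4.3])

```text
time: 0.77
tool_pos: [0.3748, 0.359, 0.1708]
orientation: [-1.555, 0.261, -0.261]
contact_force: [1.6, 0.8, 0.1]
opening: 0.085
```

```bash
cat >> h.py <<'E'
def to(x,y,z,yaw):
    """shift (cm, tool axes) and roll to put TCP at x,y,z with tool x axis at world angle yaw (deg)"""
    s=state(); M=R.from_rotvec(s["orientation"]).as_matrix()
    now=np.degrees(np.arctan2(M[1,0],M[0,0]))
    print("t %.2f pos"%s["time"],np.round(s["tool_pos"],4),"yaw %.2f"%now,"open %.4f"%s["opening"],"F",np.round(s["contact_force"],1))
    print("shift cm",np.round(M.T@(np.array([x,y,z])-s["tool_pos"])*100,2),"roll",round(-(yaw-now),2))
O=np.array([.6415,-.0388]); A=np.radians(5.1)
def jig(x,y): return O+[x*np.cos(A)-y*np.sin(A),x*np.sin(A)+y*np.cos(A)]
def tojig(x,y,z,yaw=5.1): p=jig(x,y); to(p[0],p[1],z,yaw)
E
python3 -c "
from h import *
to(.4345,.2915,.0735,-19)"
```

```text
t 0.77 pos [0.3748 0.359  0.1708] yaw -19.03 open 0.0850 F [1.6 0.8 0.1]
shift cm [ 7.84  9.73 -4.43] roll -0.03
```

Request:
servo_tool(rows=[6, 4, 1, -2.2, 0, 6, 7.8, 2, -4.4, 0, 6, 7.8, 2, -4.4, 0, 5, 7.8, 5, -4.4, 0, 5, 7.8, 8, -4.4, 0, 5, 7.8, 9.7, -4.4, 0, 5, 7.8, 9.7, -4.4, 0])

```text
time: 1.35
tool_pos: [0.4315, 0.2928, 0.0712]
orientation: [-1.558, 0.264, -0.257]
contact_force: [-0.2, -1.2, -0.5]
opening: 0.05
```

```bash
python3 -c "
from h import *
to(.4345,.2915,.0735,-19)
im,d=get_image('top'); cv2.imwrite('pics/t1.png',cv2.resize(im[170:250,130:230],None,fx=5,fy=5,interpolation=2)[:,:,::-1])
im,d=get_image('scene'); cv2.imwrite('pics/s1.png',cv2.resize(im[100:200,140:260],None,fx=5,fy=5,interpolation=2)[:,:,::-1])
"
```

```text
t 1.35 pos [0.4315 0.2928 0.0712] yaw -19.03 open 0.0500 F [-0.2 -1.2 -0.5]
shift cm [ 0.32 -0.23 -0.03] roll -0.03
```

View pics/s1.png

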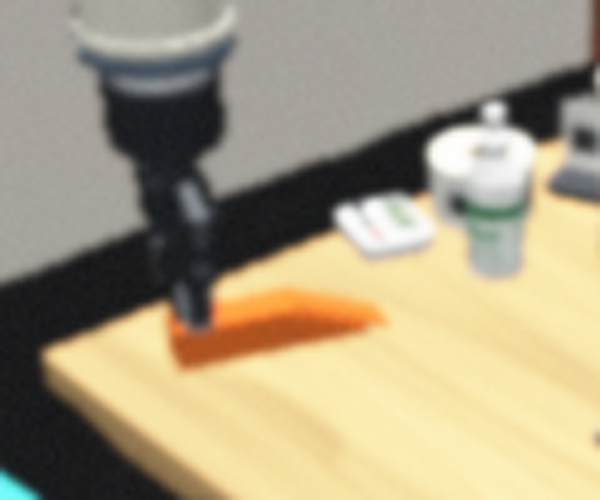

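The gripper straddles the fin at the wedge's rear (around (195,310) in the crop). Closing and lifting.

Request:
servo_tool(rows=[5, 0.3, -0.2, 0, 0, 1, 0.3, -0.2, 0, 0, 1, 0.3, -0.2, 0, 0, 1, 0.3, -0.2, 0, 0, 1, 0.3, -0.2, 0, 0, 1, 0.3, -1.2, 0, 0, 1, 0.3, -2.2, 0, 0, 1, 0.3, -3.2, 0, 0], force=70)

```text
time: 2.12
tool_pos: [0.4361, 0.2929, 0.1075]
orientation: [-1.555, 0.26, -0.26]
contact_force: [-0.3, -0.4, -0.9]
opening: 0.0128
```

```bash
python3 -c "
from h import *
tojig(-.225,.045,.1053)"
```

```text
t 2.12 pos [0.4361 0.2929 0.1075] yaw -19.01 open 0.0128 F [-0.3 -0.4 -0.9]
shift cm [  7.85   0.22 -29.76] roll -24.11
```

Request:
servo_tool(rows=[1, 1, 0, -3.7, -3, 1, 2, 0, -7.4, -6, 1, 3, 0, -11.2, -9, 1, 4, 0, -14.9, -12, 1, 5, 0, -18.6, -15, 1, 6, 0, -22.3, -18, 1, 7, 0.1, -26, -21, 1, 7.8, 0.2, -29.8, -24.1])

```text
time: 2.78
tool_pos: [0.4132, -0.0161, 0.1053]
orientation: [-1.57, -0.073, 0.07]
contact_force: [1.2, -0.7, -1.1]
opening: 0.0128
```

```bash
cat >> h.py <<'E'
def wedge(n,im,z=.068):
    h=cv2.cvtColor(np.ascontiguousarray(im),cv2.COLOR_RGB2HSV)
    return ((h[...,0]<20)&(h[...,1]>138)&(h[...,2]>150)).astype(np.uint8)*255
E
python3 -c "
from h import *
tojig(-.225,.045,.1053)
im,d=get_image('top'); np.savez('top2.npz',im=im,d=d)
cv2.imwrite('pics/t2.png',cv2.resize(im[110:260,180:340],None,fx=4,fy=4,interpolation=2)[:,:,::-1])
P=cloud('top',d)
m=wedge('top',im); m[:,:225]=0;m[:,290:]=0;m[240:]=0;m[:165]=0
q=P[m>0]; print(len(q),q.min(0),q.max(0)); print(rect(m,'top',.09))
"
```

```text
t 2.78 pos [ 0.4132 -0.0161  0.1053] yaw 5.25 open 0.0128 F [ 1.2 -0.7 -1.1]
shift cm [0.04 0.   0.21] roll 0.15
141 [ 0.49429082 -0.02473062  0.03148874] [0.54420983 0.00813855 0.09411636]
(array([ 0.51775527, -0.00736608], dtype=float32), np.float32(-0.1918414), [np.float32(0.031131634), np.float32(0.046977546)])
```

View pics/t2.png

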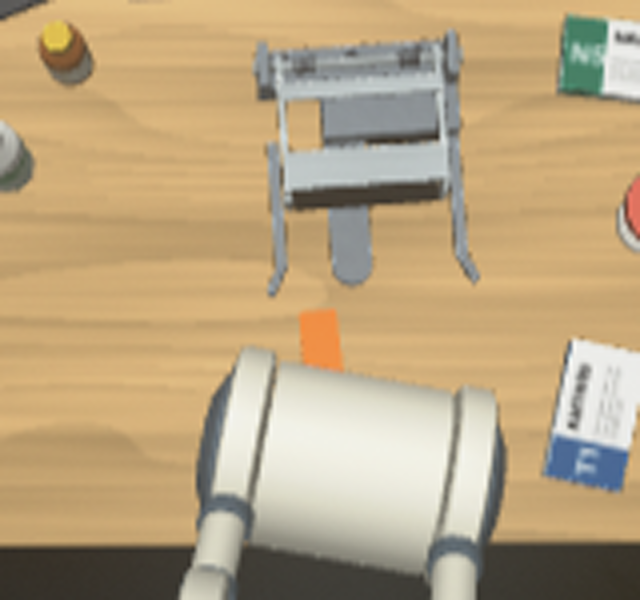

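```bash
python3 - <<'E'
from h import *
np.set_printoptions(precision=4,suppress=True)
T=np.load('top2.npz'); im=T['im']; 
h=cv2.cvtColor(np.ascontiguousarray(im),cv2.COLOR_RGB2HSV).astype(float); Sx=h[...,1]
L=[];Rr=[]
for v in range(189,201):
    r=Sx[v,245:280]; t=135; k=np.flatnonzero((r[:-1]>t)!=(r[1:]>t))
    f=lambda i:245+i+(r[i]-t)/(r[i]-r[i+1])
    L.append((f(k[0]),v));Rr.append((f(k[-1]),v))
g=jig(-.225,.045)  # expected grip
ex=np.array([np.cos(A),np.sin(A)]);ey=np.array([-ex[1],ex[0]])
for l,r in zip(L,Rr):
    # ramp height: iterate on x
    z=.075
    for _ in range(5):
        p=(ray('top',l,z)[0]+ray('top',r,z)[0])/2; s=(p[:2]-O)@ex+.225
        z=.068+.003+.029*np.clip((.133-s)/.065,0,1)
    pl,pr=ray('top',l,z)[0],ray('top',r,z)[0]
    print("v",l[1],"z %.3f"%z,"jig x %.4f yL %.4f yR %.4f mid %.4f"%((p[:2]-O)@ex,(pl[:2]-O)@ey,(pr[:2]-O)@ey,(p[:2]-O)@ey))
# jig recheck with this picture
def edge(u0,u1,v0,v1,first,nm):
    pts=[]
    for v in range(v0,v1):
        r=Sx[v,u0:u1]; t=52; k=np.flatnonzero((r[:-1]>t)!=(r[1:]>t))
        if len(k): i=k[0] if first else k[-1]; pts.append((u0+i+(r[i]-t)/(r[i]-r[i+1]),v))
    p=ray("top",pts,.05)[:,:2]-O; print(nm,"y",np.mean(p@ey),"slope",np.degrees(np.polyfit(p@ex,p@ey,1)[0]))
edge(246,253,163,176,False,"left inner 63");edge(290,300,160,173,True,"right inner -74")
edge(257,268,165,177,True,"div left 27"); edge(266,279,164,176,False,"div right -6")
E
```

```text
v 189 z 0.075 jig x -0.1013 yL 0.0591 yR 0.0279 mid 0.0435
v 190 z 0.077 jig x -0.1048 yL 0.0586 yR 0.0272 mid 0.0429
v 191 z 0.078 jig x -0.1081 yL 0.0586 yR 0.0272 mid 0.0429
v 192 z 0.080 jig x -0.1114 yL 0.0589 yR 0.0276 mid 0.0432
v 193 z 0.081 jig x -0.1147 yL 0.0590 yR 0.0276 mid 0.0433
v 194 z 0.083 jig x -0.1181 yL 0.0593 yR 0.0276 mid 0.0434
v 195 z 0.084 jig x -0.1213 yL 0.0596 yR 0.0279 mid 0.0438
v 196 z 0.086 jig x -0.1246 yL 0.0595 yR 0.0283 mid 0.0439
v 197 z 0.087 jig x -0.1279 yL 0.0596 yR 0.0281 mid 0.0439
v 198 z 0.089 jig x -0.1313 yL 0.0598 yR 0.0271 mid 0.0435
v 199 z 0.090 jig x -0.1346 yL 0.0592 yR 0.0271 mid 0.0432
v 200 z 0.091 jig x -0.1379 yL 0.0584 yR 0.0275 mid 0.0430
left inner 63 y 0.06335692197610253 slope -0.6233589410072053
right inner -74 y -0.07373288595416826 slope -0.19481285648133576
div left 27 y 0.026681259483839124 slope 0.40261049982233577
div right -6 y -0.005607878438090853 slope -0.44852736844599417
```

Request:
servo_tool(rows=[1, 0, 1, 0.15, 0, 1, 0, 2, 0.15, 0, 1, 0, 2.7, 0.15, 0, 1, 0, 3.1, 0.15, 0, 1, 0, 3.1, 0.15, 0])

```text
time: 3.25
tool_pos: [0.4135, -0.0131, 0.0741]
orientation: [-1.571, -0.072, 0.069]
contact_force: [0.3, -2.5, 2.2]
opening: 0.0131
```

```bash
python3 -c "
from h import *
tojig(-.05,.045,.0735)"
```

```text
t 3.25 pos [ 0.4135 -0.0131  0.0741] yaw 5.12 open 0.0131 F [ 0.3 -2.5  2.2]
shift cm [17.48  0.09 -0.1 ] roll 0.02
```

Request:
servo_tool(rows=[1, 2, 0, 0, 0, 1, 4, 0, 0, 0, 1, 5.5, 0, 0, 0, 1, 7, 0, 0, 0, 1, 8, 0, 0, 0, 1, 9, 0, 0, 0, 1, 10, 0, 0, 0])

```text
time: 3.83
tool_pos: [0.5121, -0.0034, 0.074]
orientation: [-1.57, -0.07, 0.071]
contact_force: [-6.4, -0.4, 12.4]
opening: 0.0128
```

Request:
servo_tool(rows=[1, 1, 0, 0, 0, 1, 2, 0, 0, 0, 1, 3, 0, 0, 0, 1, 4, 0, 0, 0, 1, 5, 0, 0, 0, 1, 6, 0, 0, 0, 1, 6.7, 0, 0, 0, 1, 7.1, 0, 0, 0])

```text
time: 4.5
tool_pos: [0.5826, 0.0024, 0.074]
orientation: [-1.57, -0.069, 0.071]
contact_force: [-12.6, -6.6, 16.7]
opening: 0.0131
```

```bash
python3 -c "
from h import *
tojig(-.05,.045,.0735)
im,d=get_image('scene'); cv2.imwrite('pics/s3.png',cv2.resize(im[100:220,230:370],None,fx=4.5,fy=4.5,interpolation=2)[:,:,::-1])
"
```

```text
t 4.50 pos [0.5826 0.0024 0.074 ] yaw 5.12 open 0.0131 F [-12.6  -6.6  16.7]
shift cm [ 0.5   0.05 -0.13] roll 0.02
```

View pics/s3.png

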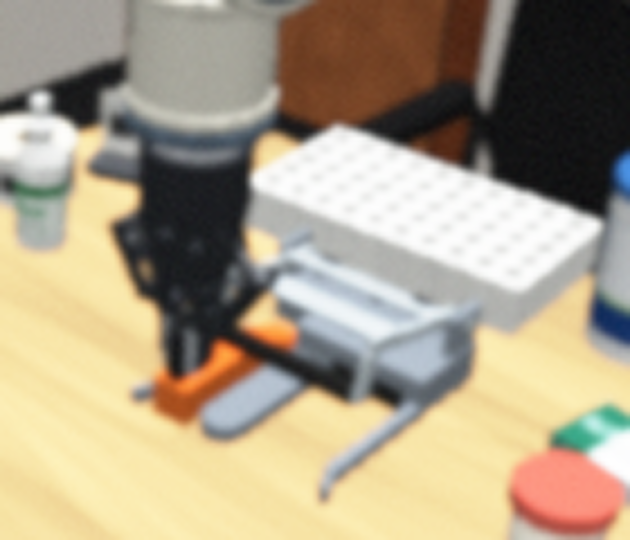

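The wedge lies in its lane and the roller sits up on its flat top (around (265,345) in the crop). Releasing and rising.

Request:
servo_tool(rows=[3.5, 0.1, 0, 0, 0, 3.5, 0.1, 0, 0, 0, 3.5, 0.1, 0, 0, 0, 3.5, 0.1, -2, 0, 0, 3.5, 0, -5, 0, 0, 3.5, -2, -8, 0, 0, 3.5, -5, -9, 0, 0])

```text
time: 5.13
tool_pos: [0.5361, -0.0021, 0.1668]
orientation: [-1.571, -0.075, 0.065]
contact_force: [1.0, -0.3, 0.3]
opening: 0.0351
```

```bash
python3 -c "
from h import *
c=np.array([.4612,-.2266]); a=np.radians(-12.35); u=np.array([np.cos(a),np.sin(a)])
g=c-.040*u; print(g)
to(g[0],g[1],.14,-12.35)
im,d=get_image('top'); P=cloud('top',d)
h=((P[:,:,2]>.05)&(P[:,:,2]<.065)).astype(np.uint8)*255
h[:,:300]=0;h[:,355:]=0;h[:185]=0;h[245:]=0
print('carton',rect(h,'top',.057))
m=wedge('top',im); m[:,:235]=0;m[:,280:]=0;m[:110]=0;m[190:]=0
q=P[m>0][:,:2]-O; q=q@np.array([[np.cos(A),-np.sin(A)],[np.sin(A),np.cos(A)]]); print('orange jig xy',len(q),np.percentile(q,[2,98],axis=0))
# beam height near roller
r=P[140:165,250:292].reshape(-1,3); r=r[(r[:,2]>.08)&(r[:,2]<.14)]; print('arm z pct',np.percentile(r[:,2]-.036,[10,50,90]))
r=cloud('top',np.load('top0.npz')['d'])[140:165,250:292].reshape(-1,3); r=r[(r[:,2]>.08)&(r[:,2]<.14)]; print('before',np.percentile(r[:,2]-.036,[10,50,90]))
"
```

```text
[ 0.42212563 -0.21804468]
t 5.13 pos [ 0.5361 -0.0021  0.1668] yaw 5.12 open 0.0351 F [ 1.  -0.3  0.3]
shift cm [-13.29   2.62 -20.49] roll 17.47
carton (array([ 0.46116912, -0.226585  ], dtype=float32), np.float32(-12.348484), [np.float32(0.06338039), np.float32(0.11222504)])
orange jig xy 34 [[0.02112038 0.03035561]
 [0.07624589 0.05977657]]
arm z pct [0.07511029 0.07961106 0.08338452]
before [0.0594006  0.06340449 0.06643881]
```

Request:
servo_tool(rows=[5, -2, 0, -3, 2.5, 7, -4, 0, -6, 5, 8.5, -6.5, 0, -9.4, 7.5, 8.5, -9, 0, -12.5, 10, 8.5, -11, 0, -15.5, 13, 8.5, -12.5, 1, -18.5, 15.5, 8.5, -13.3, 2, -20.5, 17.5, 8.5, -13.3, 2.6, -20.5, 17.5])

```text
time: 5.85
tool_pos: [0.4178, -0.2212, 0.1368]
orientation: [-1.565, 0.174, -0.175]
contact_force: [-0.0, 0.5, -0.5]
opening: 0.085
```

```bash
python3 -c "
from h import *
to(.4221,-.2180,.0400,-12.35)"
```

```text
t 5.85 pos [ 0.4178 -0.2212  0.1368] yaw -12.72 open 0.0850 F [-0.   0.5 -0.5]
shift cm [0.34 9.68 0.42] roll -0.37
```

Request:
servo_tool(rows=[8.5, 0, 3, 0, 0, 8.5, 0, 6, 0, 0, 8.5, 0, 7, 0, 0, 8.5, 0, 7, 0, 0])

```text
time: 6.18
tool_pos: [0.4178, -0.2168, 0.0652]
orientation: [-1.562, 0.173, -0.167]
contact_force: [-1.1, 0.6, 0.0]
opening: 0.0846
```

```bash
python3 -c "
from h import *
to(.4221,-.2180,.034,-12.35)"
```

```text
t 6.18 pos [ 0.4178 -0.2168  0.0652] yaw -12.38 open 0.0846 F [-1.1  0.6  0. ]
shift cm [ 0.46  3.12 -0.03] roll -0.03
```

Request:
servo_tool(rows=[8.5, 0.3, 1.5, 0, 0, 8.5, 0.3, 2.6, 0, 0, 8.5, 0.3, 3.1, 0, 0, 5.5, 0.3, 3.1, 0, 0, 5.5, 0.3, 3.1, 0, 0, 5.5, 0.3, 3.1, 0, 0, 5.5, 0.3, 3.1, 0, 0, 5.5, 0.3, 3.1, 0, 0], force=25)

```text
time: 6.85
tool_pos: [0.4221, -0.2188, 0.0371]
orientation: [-1.565, 0.169, -0.171]
contact_force: [-0.4, 2.8, 8.3]
opening: 0.0617
```

```bash
python3 -c "
from h import *
tojig(-.185-.04,-.04,.045)"
```

```text
t 6.85 pos [ 0.4221 -0.2188  0.0371] yaw -12.41 open 0.0617 F [-0.4  2.8  8.3]
shift cm [-2.7  -0.8  11.71] roll -17.51
```

Request:
servo_tool(rows=[5.5, -0.3, -1, 0, 0, 5.5, -0.6, -1.1, 2, -3, 5.5, -1, -1.1, 4, -6, 5.5, -1.5, -1.1, 6.3, -9, 5.5, -1.9, -1.1, 8.6, -12, 5.5, -2.3, -1.1, 10.8, -15, 5.5, -2.7, -1.1, 11.7, -17.5, 5.5, -2.7, -1.1, 11.7, -17.5])

```text
time: 7.52
tool_pos: [0.4199, -0.097, 0.0479]
orientation: [-1.569, -0.073, 0.074]
contact_force: [0.7, -0.3, -0.5]
opening: 0.0618
```

```bash
cat > car.py <<'E'
from h import *
np.set_printoptions(precision=4,suppress=True)
import sys
zt=float(sys.argv[1]); v1=int(sys.argv[2]); 
tojig(-.225,-.04,.037)
im,d=get_image('top'); np.savez('top3.npz',im=im,d=d)
P=cloud('top',d); ex=np.array([np.cos(A),np.sin(A)]);ey=np.array([-ex[1],ex[0]])
hsv=cv2.cvtColor(np.ascontiguousarray(im),cv2.COLOR_RGB2HSV); Sx=hsv[...,1].astype(float); out=[]
for v in range(165,v1):
    r=Sx[v,262:312]; k=np.flatnonzero((r[:-1]>52)!=(r[1:]>52)); f=lambda i:262+i+(r[i]-52)/(r[i]-r[i+1])
    if len(k)<2: continue
    p=ray('top',[(f(k[0]),v),(f(k[-1]),v)],zt)[:,:2]-O
    out.append((v,(p@ex).mean(),*(p@ey),(p@ey).mean()))
for o in out: print(*np.round(o,4))
cv2.imwrite('pics/t3.png',cv2.resize(im[110:260,200:360],None,fx=4,fy=4,interpolation=2)[:,:,::-1])
E
python3 car.py .068 225
```

```text
t 7.52 pos [ 0.4199 -0.097   0.0479] yaw 5.36 open 0.0618 F [ 0.7 -0.3 -0.5]
shift cm [ 0.09  1.09 -0.17] roll 0.26
165.0 -0.0308 -0.0042 -0.0811 -0.0426
166.0 -0.0341 -0.0043 -0.0809 -0.0426
167.0 -0.0374 -0.0041 -0.0818 -0.0429
168.0 -0.0407 -0.0049 -0.082 -0.0435
169.0 -0.0424 0.0269 -0.0816 -0.0273
170.0 -0.0457 0.027 -0.0817 -0.0274
171.0 -0.0489 0.027 -0.0812 -0.0271
172.0 -0.0521 0.0268 -0.0809 -0.027
173.0 -0.0553 0.0271 -0.0806 -0.0268
174.0 -0.0586 0.0274 -0.0812 -0.0269
175.0 -0.0619 0.0276 -0.0834 -0.0279
176.0 -0.0652 0.028 -0.0858 -0.0289
177.0 -0.0685 0.0281 -0.086 -0.029
178.0 -0.0719 0.0267 -0.0883 -0.0308
179.0 -0.0751 0.0256 -0.0879 -0.0311
180.0 -0.0783 0.0219 -0.084 -0.031
192.0 -0.1167 -0.0252 -0.0321 -0.0286
193.0 -0.1203 -0.0234 -0.0411 -0.0323
194.0 -0.1237 -0.021 -0.0474 -0.0342
195.0 -0.1267 -0.0174 -0.0477 -0.0326
196.0 -0.1308 -0.0158 -0.0677 -0.0418
197.0 -0.1336 -0.008 -0.0683 -0.0381
198.0 -0.1368 -0.0064 -0.0687 -0.0375
199.0 -0.1399 -0.0037 -0.0709 -0.0373
200.0 -0.1434 -0.0001 -0.0799 -0.04
201.0 -0.1467 0.0035 -0.0859 -0.0412
202.0 -0.1502 0.0068 -0.0952 -0.0442
203.0 -0.1537 0.0084 -0.1045 -0.048
204.0 -0.1571 0.011 -0.1114 -0.0502
```

View pics/t3.png

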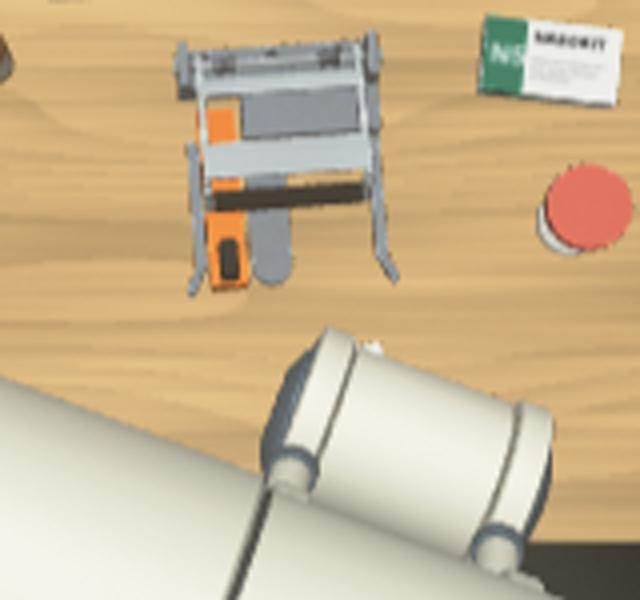

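The wedge stands in the left lane with the roller on it. The top view shows only the carton's front corner, at (372,348), but that agrees with the TCP to about 1 mm. Lowering the carton and sliding it in.

Request:
servo_tool(rows=[5.5, 0, 0.5, -0.15, 0.2, 5.5, 0, 1, -0.15, 0.2, 5.5, 2, 1, -0.15, 0.2, 5.5, 4, 1, -0.15, 0.2, 5.5, 6, 1, -0.15, 0.2, 5.5, 7, 1, -0.15, 0.2, 5.5, 7, 1, -0.15, 0.2])

```text
time: 8.15
tool_pos: [0.4915, -0.0945, 0.0367]
orientation: [-1.57, -0.066, 0.066]
contact_force: [0.1, 0.5, -0.8]
opening: 0.0618
```

```bash
python3 car.py .058 200; python3 -c "
from h import *
im,d=get_image('scene'); cv2.imwrite('pics/s4.png',cv2.resize(im[110:240,240:380],None,fx=4.5,fy=4.5,interpolation=2)[:,:,::-1])"
```

```text
t 8.15 pos [ 0.4915 -0.0945  0.0367] yaw 4.83 open 0.0618 F [ 0.1  0.5 -0.8]
shift cm [-7.06 -0.03  0.18] roll -0.27
165.0 -0.0291 -0.005 -0.0824 -0.0437
166.0 -0.0324 -0.0051 -0.0824 -0.0437
167.0 -0.0357 -0.0049 -0.0833 -0.0441
168.0 -0.039 -0.0057 -0.0833 -0.0445
169.0 -0.0408 0.0265 -0.083 -0.0282
170.0 -0.0441 0.0267 -0.0829 -0.0281
171.0 -0.0474 0.0266 -0.0843 -0.0288
172.0 -0.051 0.0265 -0.0923 -0.0329
173.0 -0.0547 0.0267 -0.1015 -0.0374
174.0 -0.0585 0.027 -0.1127 -0.0428
175.0 -0.0621 0.0272 -0.122 -0.0474
```

View pics/s4.png

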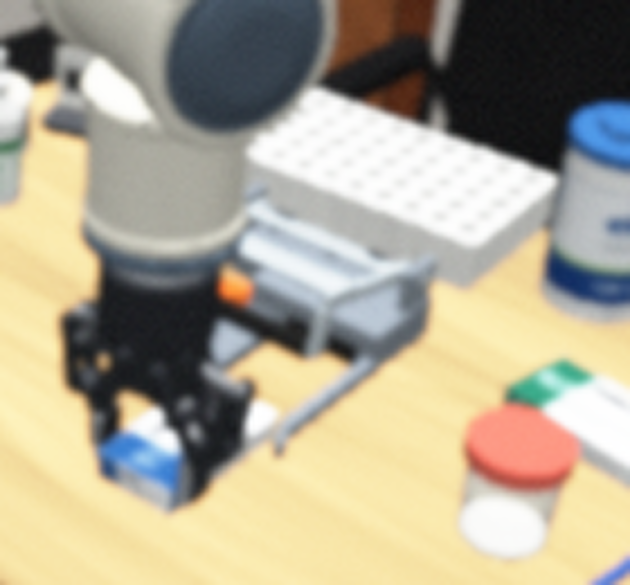

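The carton is flat, gripped at its blue end, with its white end just entering the wide lane. Trimming by 1.5 mm and going on.

Request:
servo_tool(rows=[5.5, 0, 0, 0.15, -0.2, 5.5, 1, 0, 0.15, -0.2, 5.5, 2, 0, 0.15, -0.2, 5.5, 3, 0, 0.15, -0.2, 5.5, 4, 0, 0.15, -0.2, 5.5, 5, 0, 0.15, -0.2, 5.5, 5.7, 0, 0.15, -0.2, 5.5, 5.7, 0, 0.15, -0.2])

```text
time: 8.92
tool_pos: [0.5491, -0.0875, 0.0373]
orientation: [-1.57, -0.071, 0.069]
contact_force: [-0.1, 0.9, -0.5]
opening: 0.062
```

```bash
python3 -c "
from h import *
tojig(-.225,-.04,.037)"
```

```text
t 8.92 pos [ 0.5491 -0.0875  0.0373] yaw 5.12 open 0.0620 F [-0.1  0.9 -0.5]
shift cm [-1.286e+01  1.000e-02  3.000e-02] roll 0.02
```

Request:
servo_tool(rows=[7.6, 0, 0, 0, 0, 7.6, 0, 0, 0, 0, 7.6, 0, -2, 0, 0, 7.6, 0, -5, 0, 0, 4, -3, -5, 0, 0, 2, -6, -5, 0, 0, 2, -6, -5, 0, 0, 2, -6, -5, 0, 0])

```text
time: 9.58
tool_pos: [0.4855, -0.0928, 0.0875]
orientation: [-1.569, -0.068, 0.07]
contact_force: [-0.2, -0.3, 0.7]
opening: 0.0274
```

Request:
servo_tool(rows=[2, 0, 0, 0, 0, 2, 0, 2, 0, 0, 2, 0, 4, 0, 0, 2, 0, 4.4, 0, 0, 2, 0.5, 4.4, 0, 0, 2, 0.5, 4.4, 0, 0])

```text
time: 10.08
tool_pos: [0.4938, -0.0925, 0.0436]
orientation: [-1.57, -0.07, 0.069]
contact_force: [0.4, 0.1, 0.4]
opening: 0.0199
```

```bash
python3 -c "
from h import *
tojig(-.078,-.04,.043)
im,d=get_image('scene'); cv2.imwrite('pics/s5.png',cv2.resize(im[110:240,240:380],None,fx=4.5,fy=4.5,interpolation=2)[:,:,::-1])"
```

```text
t 10.08 pos [ 0.4938 -0.0925  0.0436] yaw 5.10 open 0.0199 F [0.4 0.1 0.4]
shift cm [7.39 0.07 0.04] roll -0.0
```

View pics/s5.png

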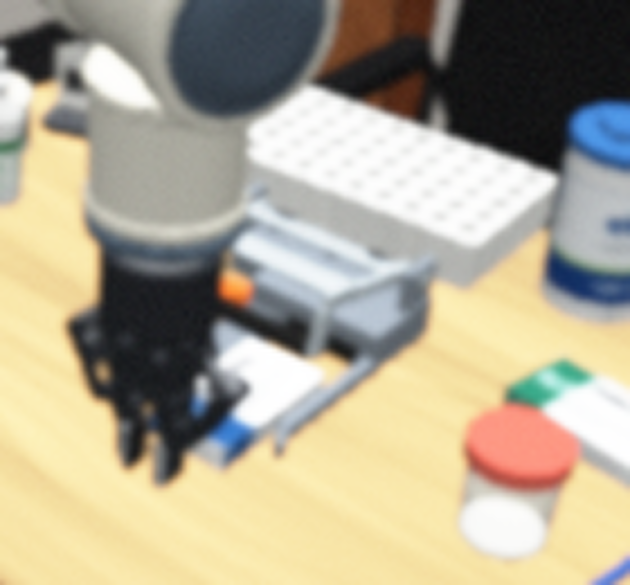

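The fingers are behind the carton's blue end, and its front is at the roller. Pushing.

Request:
servo_tool(rows=[2, 1.5, 0, 0, 0, 2, 2.5, 0, 0, 0, 2, 3.3, 0, 0, 0, 2, 4.1, 0, 0, 0, 2, 4.9, 0, 0, 0, 2, 5.7, 0, 0, 0, 2, 6.3, 0, 0, 0, 2, 6.7, 0, 0, 0])

```text
time: 10.8
tool_pos: [0.5599, -0.0864, 0.0433]
orientation: [-1.57, -0.07, 0.07]
contact_force: [-0.6, 0.4, 1.3]
opening: 0.0201
```

Request:
servo_tool(rows=[2, 0.2, 0, 0, 0, 2, 0.4, 0, 0, 0, 2, 0.6, 0, 0, 0, 2, 0.6, 0, 0, 0])

```text
time: 11.13
tool_pos: [0.5648, -0.0859, 0.0431]
orientation: [-1.569, -0.069, 0.07]
contact_force: [-1.4, -0.4, -0.6]
opening: 0.0204
```

```bash
python3 -c "
from h import *
tojig(-.078,-.04,.043)"
```

```text
t 11.13 pos [ 0.5648 -0.0859  0.0431] yaw 5.08 open 0.0204 F [-1.4 -0.4 -0.6]
shift cm [0.26 0.01 0.01] roll -0.02
```

Request:
servo_tool(rows=[2, 0.15, 0, 0, 0, 2, 0.3, 0, 0, 0, 2, 0.3, 0, 0, 0])

```text
time: 11.38
tool_pos: [0.565, -0.0854, 0.043]
orientation: [-1.569, -0.065, 0.074]
contact_force: [-15.9, -2.1, 10.6]
opening: 0.0199
```

Request:
servo_tool(rows=[2, 0.15, 0, 0, 0, 2, 0.3, 0, 0, 0, 2, 0.3, 0, 0, 0])

```text
time: 11.63
tool_pos: [0.5651, -0.085, 0.0426]
orientation: [-1.568, -0.061, 0.079]
contact_force: [-31.7, -4.7, 18.0]
opening: 0.0198
```

The carton hit the stop hard (it did not move at all under 16–32 N). Backing off and checking from above.

Request:
servo_tool(rows=[2, -1, 0, 0, 0, 2, -4, 0, 0, 0, 2, -7, -2, 0, 0, 2, -9, -6, 0, 0, 3.5, -9, -10, 3, 0, 3.5, -9, -10, 6, 0, 3.5, -9, -10, 9, 0])

```text
time: 12.22
tool_pos: [0.4744, -0.0031, 0.1462]
orientation: [-1.57, -0.072, 0.064]
contact_force: [0.7, -0.3, 0.0]
opening: 0.0344
```

```bash
cat > fin.py <<'E'
from h import *
np.set_printoptions(precision=4,suppress=True)
ex=np.array([np.cos(A),np.sin(A)]);ey=np.array([-ex[1],ex[0]])
im,d=get_image('top'); P=cloud('top',d); np.savez('top4.npz',im=im,d=d)
J=np.stack([(P[...,:2]-O)@ex,(P[...,:2]-O)@ey,P[...,2]-.036],-1)
s=(J[...,0]<-.01)&(J[...,0]>-.12)&(J[...,1]<0)&(J[...,1]>-.08)&(J[...,2]>.016)&(J[...,2]<.026)
print("carton front part rect",cv2.minAreaRect((J[s][:,:2]*1000).astype(np.float32)),s.sum(),np.percentile(J[s],[1,99],axis=0))
f=(J[...,2]>.066)&(J[...,2]<.08)&(J[...,0]<-.03)&(J[...,0]>-.3)&(J[...,1]>.0)&(J[...,1]<.09)
print("fin",f.sum(),np.median(J[f],0) if f.any() else None)
a=(J[...,2]>.05)&(J[...,2]<.1)&(abs(J[...,0]-.02)<.02)&(abs(J[...,1])<.05)
print("beam z",np.median(J[a][:,2]))
cv2.imwrite('pics/t4.png',cv2.resize(im[110:260,200:360],None,fx=4,fy=4,interpolation=2)[:,:,::-1])
E
python3 fin.py; python3 -c "
from h import *
tojig(-.055,.045,.0745)"
```

```text
carton front part rect ((-39.99620819091797, -39.806705474853516), (79.69349670410156, 52.152565002441406), 88.8265380859375) 281 [[-0.0629 -0.0754  0.0162]
 [-0.0145 -0.0036  0.0257]]
fin 15 [-0.0466  0.0452  0.073 ]
beam z 0.08296405685291722
t 12.27 pos [0.4728 0.0011 0.1449] yaw 5.08 open 0.0353 F [-3.3  2.8 -0.3]
shift cm [10.93  7.07 -0.98] roll -0.02
```

View pics/t4.png

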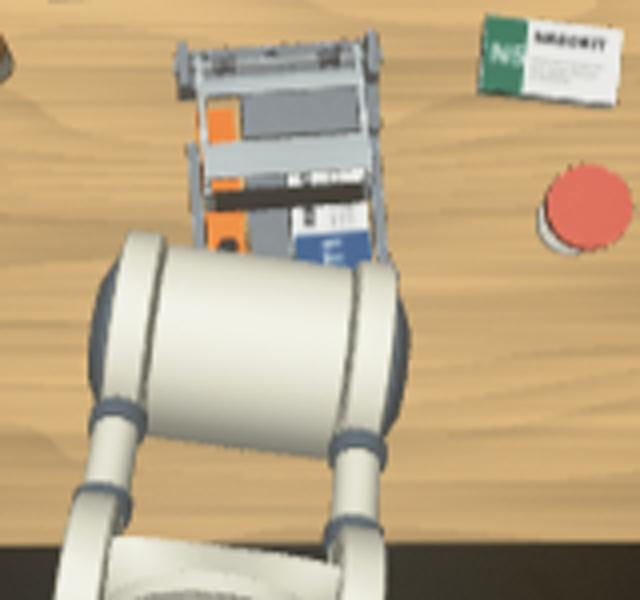

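The carton lies straight in its lane under the raised roller, with its blue end out in front. The arm is still propped and the neighbours are untouched. Going to the fin.

Request:
servo_tool(rows=[3.5, 3, 0, 0, 0, 3.5, 6, 0, -0.5, 0, 3.5, 9, 0, -1, 0, 3.5, 10.8, 1, -1, 0, 3.5, 10.8, 2, -1, 0, 3.5, 10.8, 2, -1, 0])

```text
time: 12.77
tool_pos: [0.5813, -0.0041, 0.1213]
orientation: [-1.569, -0.068, 0.072]
contact_force: [-1.4, -0.0, -1.2]
opening: 0.035
```

```bash
python3 -c "
from h import *
tojig(-.055,.045,.0745)"
```

```text
t 12.77 pos [ 0.5813 -0.0041  0.1213] yaw 5.09 open 0.0350 F [-1.4 -0.  -1.2]
shift cm [0.2  4.68 0.5 ] roll -0.01
```

Request:
servo_tool(rows=[3.5, 0.2, 0, 0.55, 0, 3.5, 0.2, 2, 0.55, 0, 3.5, 0.2, 4, 0.55, 0, 3.5, 0.2, 4.7, 0.55, 0, 1, 0.2, 4.7, 0.55, 0, 1, 0.2, 4.7, 0.55, 0, 1, 0.2, 4.7, 0.55, 0, 1, 0.2, 4.7, 0.55, 0], force=70)

```text
time: 13.43
tool_pos: [0.5833, 0.0016, 0.077]
orientation: [-1.57, -0.07, 0.07]
contact_force: [-1.9, 0.2, -4.8]
opening: 0.0129
```

```bash
python3 -c "
from h import *
tojig(-.26,.045,.0745)"
```

```text
t 13.43 pos [0.5833 0.0016 0.077 ] yaw 5.09 open 0.0129 F [-1.9  0.2 -4.8]
shift cm [-20.56   0.25  -0.04] roll -0.01
```

Request:
servo_tool(rows=[1, -1, 0, 0, 0, 1, -2, 0, 0, 0, 1, -3, 0, 0, 0, 1, -4, 0, 0, 0, 1, -5, 0, 0, 0, 1, -6, 0, 0, 0, 1, -7, 0, 0, 0, 1, -8, 0, 0, 0])

```text
time: 14.1
tool_pos: [0.5038, -0.0058, 0.0769]
orientation: [-1.57, -0.071, 0.068]
contact_force: [6.6, 0.7, 9.3]
opening: 0.0129
```

Request:
servo_tool(rows=[1, -1, 0, 0, 0, 1, -2, 0, 0, 0, 1, -3.5, 0, 0, 0, 1, -5, 0, 0, 0, 1, -7, 0, 0, 0, 1, -9, 0, 0, 0, 1, -10.5, 0, 0, 0, 1, -10.5, 0, 0, 0])

```text
time: 14.77
tool_pos: [0.3966, -0.015, 0.0768]
orientation: [-1.57, -0.069, 0.07]
contact_force: [-1.7, 0.2, 2.0]
opening: 0.0127
```

```bash
python3 -c "
from h import *
tojig(-.24,.045,.0745)"
```

```text
t 14.77 pos [ 0.3966 -0.015   0.0768] yaw 5.07 open 0.0127 F [-1.7  0.2  2. ]
shift cm [ 0.18  0.23 -0.05] roll -0.03
```

Request:
servo_tool(rows=[1, 0, 0.1, 0, 0, 1, 0, 0.1, 0, 0, 3.5, 0, 0.1, 0, 0, 3.5, 0, 0.1, 0, 0, 3.5, 0, 0, 0, 0, 3.5, 0, -3, 0, 0, 3.5, 0, -6.5, 0, 0, 3.5, 0, -9.5, 0, 0])

```text
time: 15.43
tool_pos: [0.3984, -0.0148, 0.1726]
orientation: [-1.569, -0.069, 0.071]
contact_force: [1.0, -0.3, -0.7]
opening: 0.0354
```

Request:
servo_tool(rows=[3.5, 0, -3, 3.5, 0, 3.5, 0, -6, 7, 0, 3.5, 0, -8, 11, 0, 3.5, 0, -8, 15, 0, 3.5, 0, -8, 19, 0, 3.5, 0, -8, 23, 0, 3.5, 0, -8, 26, 0, 3.5, 0, -8, 28, 0])

```text
time: 16.1
tool_pos: [0.3733, 0.2672, 0.2512]
orientation: [-1.569, -0.071, 0.071]
contact_force: [0.7, -1.0, 0.1]
opening: 0.035
```

```bash
python3 fin.py; python3 - <<'E'
from h import *
np.set_printoptions(precision=4,suppress=True)
s=state(); print(s["time"],s["tool_pos"],s["contact_force"])
a=np.load('top0.npz')['im'];b=np.load('top4.npz')['im']
df=np.abs(a.astype(int)-b).max(-1)
for n,(u0,u1,v0,v1) in dict(cup=(330,365,145,178),spray=(168,190,135,160),iod=(188,205,112,132),green=(315,360,108,140)).items(): print(n,(df[v0:v1,u0:u1]>40).sum())
E
```

```text
carton front part rect ((-41.211299896240234, -39.833717346191406), (58.61521911621094, 79.54208374023438), 0.9160848259925842) 344 [[-0.07   -0.0769  0.0164]
 [-0.0136 -0.0027  0.0254]]
fin 47 [-0.2431  0.0456  0.0732]
beam z 0.07437322035812091
16.15 [0.3735 0.2687 0.2512] [-0.0002 -0.1445 -0.024 ]
cup 1
spray 15
iod 2
green 0
```

View pics/t4.png

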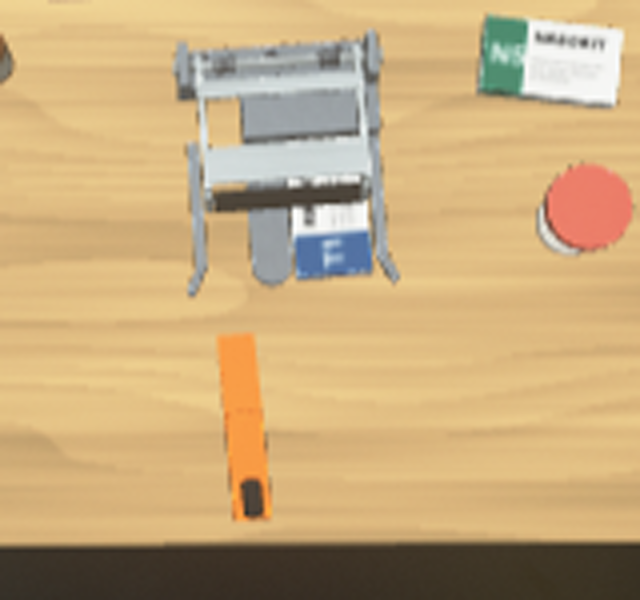

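```bash
python3 - <<'E'
from h import *
np.set_printoptions(precision=4,suppress=True)
ex=np.array([np.cos(A),np.sin(A)]);ey=np.array([-ex[1],ex[0]])
im=np.load('top4.npz')['im']; hs=cv2.cvtColor(np.ascontiguousarray(im),cv2.COLOR_RGB2HSV)
m=((hs[...,0]>100)&(hs[...,0]<125)&(hs[...,1]>100)).astype(np.uint8)*255
m[:,:265]=0;m[:,300:]=0;m[:155]=0;m[190:]=0
# blue saturation edge per column, rows going down
H=hs[...,0].astype(float)
B=im[...,2].astype(float)-im[...,0]   # blue>0 , wood<0
for u in range(276,292,2):
    r=B[170:186,u]; k=np.flatnonzero((r[:-1]>0)&(r[1:]<=0))
    if len(k): 
        i=k[-1]; v=170+i+r[i]/(r[i]-r[i+1]); p=ray('top',(u,v),.057)[0][:2]-O; q=ray('top',(u,v),.036)[0][:2]-O
        print(u,round(v,2),"top-edge x %.4f (y %.4f), bottom-edge x %.4f"%(p@ex,p@ey,q@ex))
# stop face / rear end of carton and the rest of the carton's white seen behind the roller
S0=hs[...,1].astype(float)
for u in range(264,271):
    r=S0[174:186,u]; k=np.flatnonzero((r[:-1]<50)&(r[1:]>=50)); i=k[-1]; v=174+i+(50-r[i])/(r[i+1]-r[i]); print("div",u,round(v,2),(ray('top',(u,v),.05)[0][:2]-O)@ex)
E
```

```text
276 179.26 top-edge x -0.0729 (y -0.0144), bottom-edge x -0.0700
278 178.89 top-edge x -0.0723 (y -0.0210), bottom-edge x -0.0694
280 178.7 top-edge x -0.0722 (y -0.0274), bottom-edge x -0.0694
282 178.36 top-edge x -0.0717 (y -0.0340), bottom-edge x -0.0688
284 178.27 top-edge x -0.0720 (y -0.0404), bottom-edge x -0.0691
286 178.27 top-edge x -0.0726 (y -0.0468), bottom-edge x -0.0697
288 178.15 top-edge x -0.0728 (y -0.0532), bottom-edge x -0.0699
290 177.72 top-edge x -0.0720 (y -0.0598), bottom-edge x -0.0691
div 264 179.4 -0.06885401412180309
div 265 180.05 -0.07125899339122267
div 266 180.52 -0.07307397539378263
div 267 180.67 -0.07385063145097427
div 268 180.7 -0.07425243449553334
div 269 180.53 -0.0739797227702562
div 270 180.13 -0.07297323160028514
```

```bash
python3 -c "
from rig import *
print(close_job())"
```

```text
the job is handed in; nothing more can be done
None
```

The carton is clamped in the jig, the wedge is out and standing in front, and I handed the job in at about 16 s of the 72 s allowed; no verdict is reported.

**What I did:**
- I gripped the orange wedge by its fin and slid it up its lane until the roller stood on the flat top.
- I released it, put the carton into the wide lane and pushed its end until it stopped dead under 16–32 N.
- I then drew the wedge straight out and stood it in front of the jig.

**Last checks from the top camera:**
- **Carton:** it is straight, about 0.2 mm off the lane's centre line. Its near end is at jig x ≈ −70 mm, which puts its centre at about −14 mm (the limit is −20 mm).
- **Roller:** the height of the arm's cross-beam fits the roller resting on the carton, about 0.13 rad. I interpolated that between the lowered and propped heights; it was not read directly.
- **Wedge:** it is upright, with its grip at jig x ≈ −243 mm and its tip about 110 mm in front of the roller.
- **Neighbours:** no shift seen in any of them. The cup, the brown bottle and the green carton match the first picture almost exactly; the spray bottle's window differed in 15 pixels.
- **Robot:** it was clear of everything, with contact force near 0.

**One disagreement:** measured against the jig's divider tip, the carton's centre comes out at about −16 mm instead of −14 mm, because the jig's origin is only certain to about 2–3 mm. Both values are inside the limit.

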